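# Refill the slotted straw dispenser from the straw tray

## Task

Refill the straw dispenser on the coffee bar: pick up the tray by its handle, carry it with the four copper straws in it to the dispenser, line the tray up with the slot and tip all four straws in so that they lie inside. Then set the empty tray down upright in the middle of the black rubber mat, without dropping it, and let go. Leave the cups, jug, jar, saucer and tamper as they are.

Things in the scene. Friction and masses are not known exactly. Their poses are not given: they have to be found in the camera images.
- slot (a point): Centre of the dispenser's slot, at the level of the dispenser's rim, 100 mm above the counter. x across the slot, y along it, z up. Dispenser: white box with clear windows, 110 mm (x) by 210 mm (y), 100 mm high, screwed down. Its top has a V-shaped steel chute, 70 mm wide at the rim, narrowing to the slot, 22 mm wide and 180 mm long, 16 mm below the rim; the chute's ends are upright, also 180 mm apart. It is the same on both sides, so straws may be tipped in from +x or -x.
- dispenser: The same dispenser; origin at the centre of its underside on the counter, axes as slot. Inner floor at 6 mm, straws lie inside below 84 mm.
- tray_grip (a point): Centre of the tray's black handle bar, which runs along the tray's y over its whole length, 168 mm, 12 mm thick in x, 14 mm tall; 81 mm above the tray's underside, free space below it. Axes as tray.
- tray: Open aluminium straw tray, about 0.24 kg; origin on its underside, z up. 168 mm long (y); x runs from the pouring lip at -60 mm to the back wall at +50 mm (42 mm high). Floor flat from -15 to +46 mm, 4 mm thick; from there a ramp rises at 17 degrees to the lip. End walls 162 mm apart inside. Handle bar over x = +10 mm. Tilted lip-down by more than about 20 degrees, the straws roll over the lip.
- tray_lip (a point): Middle of the tray's pouring lip: on the tray at x = -60 mm, y = 0, 16 mm above its underside. Axes as tray.
- mat: Black rubber bar mat, 200 mm (x) by 220 mm (y), 6 mm thick, fixed; origin at the centre of its underside, z up.
- straw0_mid (a point): Middle of copper-coloured straw 1 of 4, 8 mm thick, 150 mm long along its own y, 20 g; starts lying on the tray's floor along the tray's y and can roll a little.
- straw1_mid (a point): Middle of copper-coloured straw 2 of 4, 8 mm thick, 150 mm long along its own y, 20 g; starts lying on the tray's floor along the tray's y and can roll a little.
- straw2_mid (a point): Middle of copper-coloured straw 3 of 4, 8 mm thick, 150 mm long along its own y, 20 g; starts lying on the tray's floor along the tray's y and can roll a little.
- straw3_mid (a point): Middle of copper-coloured straw 4 of 4, 8 mm thick, 150 mm long along its own y, 20 g; starts lying on the tray's floor along the tray's y and can roll a little.
- espresso_cup: small white espresso cup with a side handle, 64 mm across, 58 mm high; loose, leave alone; origin at the centre of its underside.
- saucer: white saucer, 124 mm across, 18 mm high; loose, leave alone; origin at the centre of its underside.
- milk_jug: steel milk jug with a side handle, 86 mm across, 100 mm high; loose, leave alone; origin at the centre of its underside.
- tamper: dark steel coffee tamper standing on its base, 58 mm across, 90 mm high; loose, leave alone; origin at the centre of its underside.
- jar: amber glass jar with black cap, 70 mm across, 110 mm high; loose, leave alone; origin at the centre of its underside.
- cup_green: green mug with a side handle, 84 mm across, 75 mm high; loose, leave alone; origin at the centre of its underside.
Things that resemble listed ones, but are neither listed nor needed, are in the scene too. What is shaped like the dispenser but pink is not meant.

How it is judged:
On the way, in this order (a step that is already met when the one before it is completed fails the run):
1. the tray, lifted and with all four straws still in it, is brought to the dispenser (horizontal distance between tray_grip and slot below 0.16 m and height (world z) of tray_grip above 0.125 m and z of each of straw0_mid, straw1_mid, straw2_mid, straw3_mid in the frame of tray below 0.045 m and distance between each of straw0_mid, straw1_mid, straw2_mid, straw3_mid and tray_grip below 0.1 m), for 0.1 s.
2. all four straws lie inside the dispenser, below its slot (z of straw0_mid in the frame of dispenser between 0 and 0.07 m and x of straw0_mid in the frame of dispenser between -0.055 and 0.055 m and y of straw0_mid in the frame of dispenser between -0.06 and 0.06 m and angle between straw0_mid's own y axis and vertical between 1.15 and 1.99 rad and z of straw1_mid in the frame of dispenser between 0 and 0.07 m and x of straw1_mid in the frame of dispenser between -0.055 and 0.055 m and y of straw1_mid in the frame of dispenser between -0.06 and 0.06 m and angle between straw1_mid's own y axis and vertical between 1.15 and 1.99 rad and z of straw2_mid in the frame of dispenser between 0 and 0.07 m and x of straw2_mid in the frame of dispenser between -0.055 and 0.055 m and y of straw2_mid in the frame of dispenser between -0.06 and 0.06 m and angle between straw2_mid's own y axis and vertical between 1.15 and 1.99 rad and z of straw3_mid in the frame of dispenser between 0 and 0.07 m and x of straw3_mid in the frame of dispenser between -0.055 and 0.055 m and y of straw3_mid in the frame of dispenser between -0.06 and 0.06 m and angle between straw3_mid's own y axis and vertical between 1.15 and 1.99 rad), for 0.2 s.
At the end, for the whole second after the job is handed in: All four straws lie inside the dispenser (their middles less than 70 mm above the counter, none steeper than about 24 degrees), and the tray stands upright (within 4.5 degrees) flat on the rubber mat, its origin within 50 mm of the mat's middle, at rest and released (all of step 2 and horizontal distance between tray and mat below 0.05 m and z of tray in the frame of mat between 0.002 and 0.012 m and angle between tray's own z axis and vertical below 0.08 rad and linear speed of tray below 0.03 m/s and contact force between tray and the fingers below 0.1 N); the robot touches nothing.
It fails at once if the tray is dropped: it falls free, faster than 0.7 m/s (about 25 mm) (linear speed of tray above 0.7 m/s and contact force between tray and the arm below 0.05 N and contact force between tray and the fingers below 0.05 N).
It fails at once if a bystander is shifted by more than 40 mm or tipped over (distance of any of espresso_cup, saucer, milk_jug, tamper, jar, cup_green from where it was at the start of the episode above 0.04 m or angle between any of espresso_cup, saucer, milk_jug, tamper, jar, cup_green's own z axis and vertical above 0.5 rad).
It also fails if it takes over 59 s, if anything falls off the work surface, if the arm or the gripper's body presses on something with over 40 N, if the wrist force passes 120 N, or if a joint passes its speed limit or range.

## Robot

A 7-joint arm with a two-finger parallel gripper is mounted at the origin on the work surface. World frame = base frame: x ahead of the robot, y to its left, z up, the work surface at z = 0. Lengths are in m, angles in rad, forces in N, time in s.
With the tool pointing down it reaches from about 0.425 to 0.975 m from the base axis. Payload 16.7 kg.
Tool frame: the origin (TCP) lies at the very end of the fingers, on their centre line; the grasp point (between the pads) lies 19 mm behind it (env.hold_point_z is the distance from the TCP to the grasp point, in m); z points along the fingers, y is the line along which they close (so a half turn about z gives the same grasp; the last joint's range is limited). The gripper opens to 85 mm and grips with 20 to 120 N. Pads are 22 mm wide; open, the fingers measure 114 mm over their backs; the gripper's body (76 mm by 85 mm) begins 54 mm behind the grasp point. The pads swing forward as they close: fully open they stand 13 mm farther back than shut.
Start: joints at [1.008, 0.426, 0.074, 1.606, -0.034, 1.111, -0.067], TCP at [0.271, -0.618, 0.231] pointing down, gripper open.
Joint ranges: [-2.85, 2.85], [-0.5, 2.14], [-1.23, 1.37], [0.21, 2.46], [-1.02, 4.16], [0.16, 2.05], [-2.73, 2.73]. Speed limits (rad/s): [1.89, 1.89, 2.39, 2.39, 3.01, 3.01, 3.01].

## Interface

Orientations are given as a rotation vector (axis times angle).
In Python, from rig import env gives the robot as it stands. The module is installed in compiled form; this text tells all that it offers.
- The arm moves only by the shell command python3 -m creep 'ROWS' [OPENING] [FORCE]. ROWS is JSON, a list of rows, each a list of 6 numbers: the shift along the world's x, y, z in cm, then the turn, a rotation vector about the world's x, y, z in degrees. A call has 1 to 8 rows; each row shifts and turns the commanded pose from where the row before left it; what a row does not reach is not made up. A row lasts 1/8 s, in which the tool goes at most 62.5 mm and 10.7 degrees, less where a joint would pass 70% of its speed; a pose out of reach is approached as far as the arm can. A call is refused whole if a number of a shift passes 6.25 or a number of a turn 10.7, either way. A call with a gripper value outside its range is refused whole. OPENING is the closure, from 0 (fully open) to 1 (shut), set as the call begins (- or left out, the last holds). The fingers move at their own pace and stop on an object; FORCE is the grip in N (left out, the last holds). Time passes only in rows, so rows that do not move let the fingers close. It gives the time, the measured TCP pose, the force, the opening and the grip force at its end, in the units of the state.
- env.observe(): the state, without advancing time (a new reading comes with each control period).
- env.snapshot(name): name is "side" or "top" or "wrist"; returns a dict with "img" (420x560x3 uint8, red, green, blue), "depth" (420x560 float32, m along the optical axis (not along the pixel's ray), 0 where there is no reading), "mtx" (3x3 intrinsics, pixels), "world_from_camera" (4x4, takes a point from camera to world coordinates). Camera axes: x right, y down, z forward; pixel columns grow to the right and rows downward; lengths in m; the calibration is good to about 2 mm. The wrist camera is an equidistant fisheye: a pixel r from the principal point sees the ray r / f radians off the axis. A picture is of the moment at which its call begins.
- env.sign_off(): hands the job in; it is judged then, once.
The state is a dict: "clock": time; "q": joint angles; "joint_velocities": joint speeds; "effort": joint torques, N m; "ee_pos": TCP position; "eef_rot": TCP orientation; "contact_force": force on the tool from outside, world axes, zero at the start; "torque": the same for the moment, N m; "gripper_width": finger opening in m; "gripper_force": force on a finger pad.
Only numpy, scipy, OpenCV 4.12 (cv2) and the standard library are available. Lean on these libraries where they do the work, as an engineer would, in place of code of your own. Each camera call takes 0.05 s, during which the arm holds its last target. There are 200 camera calls.

## Working session

There is one attempt and no reset: what is moved stays moved. The work goes in short steps, Python scripts to look and compute and a shell command to move; the robot and the scene stay as the last step left them, time stands still between calls to the robot, and variables do not carry over. Pictures are saved under pics/ and viewed, at most 10 in all, crops included, and the job is handed in when it is done.

```bash
mkdir -p pics; cat > h.py <<'E'
import numpy as np, cv2
from rig import env
def save(n,f):
    s=env.snapshot(n); cv2.imwrite(f'pics/{f}.png',s['img'][:,:,::-1]); np.savez(f'pics/{f}.npz',**s); return s
def load(f): return dict(np.load(f'pics/{f}.npz'))
def ray(s,u,v):
    K=s['mtx']; d=np.array([(u-K[0,2])/K[0,0],(v-K[1,2])/K[1,1],1.]); T=s['world_from_camera']
    return T[:3,3],T[:3,:3]@d
def onz(s,u,v,z):
    o,d=ray(s,u,v); return o+d*(z-o[2])/d[2]
def cloud(s):
    D=s['depth'];v,u=np.mgrid[:D.shape[0],:D.shape[1]];K=s['mtx'];T=s['world_from_camera']
    P=np.stack([(u-K[0,2])/K[0,0]*D,(v-K[1,2])/K[1,1]*D,D],-1)
    return P@T[:3,:3].T+T[:3,3]
E
python3 - <<'E'
from h import *
for n in('top','side'):
    s=save(n,n+'0'); print(n,s['mtx'].round(1).tolist(),s['world_from_camera'].round(3).tolist())
o=env.observe();print({k:np.round(v,3).tolist() for k,v in o.items()}, env.hold_point_z)
E
```

```text
top [[383.4, 0.0, 284.1], [0.0, 383.4, 203.8], [0.0, 0.0, 1.0]] [[-0.004, -0.999, 0.052, 0.413], [-1.0, 0.004, -0.004, -0.001], [0.004, -0.052, -0.999, 1.365], [0.0, 0.0, 0.0, 1.0]]
side [[473.0, 0.0, 278.9], [0.0, 473.0, 209.3], [0.0, 0.0, 1.0]] [[-1.0, -0.023, 0.011, 0.472], [-0.024, 0.668, -0.744, 0.871], [0.009, -0.744, -0.668, 0.871], [0.0, 0.0, 0.0, 1.0]]
{'clock': 0.1, 'q': [1.009, 0.427, 0.074, 1.607, -0.034, 1.111, -0.067], 'joint_velocities': [0.001, -0.002, 0.001, 0.001, 0.0, 0.002, -0.0], 'effort': [0.009, -95.153, 3.772, -46.441, 0.02, 0.006, 0.0], 'ee_pos': [0.271, -0.618, 0.231], 'eef_rot': [-3.074, -0.643, 0.001], 'contact_force': [0.278, -0.266, -0.27], 'torque': [-0.006, -0.054, 0.003], 'gripper_force': 0.0, 'gripper_width': 0.085} 0.0187
```

View pics/top0.png

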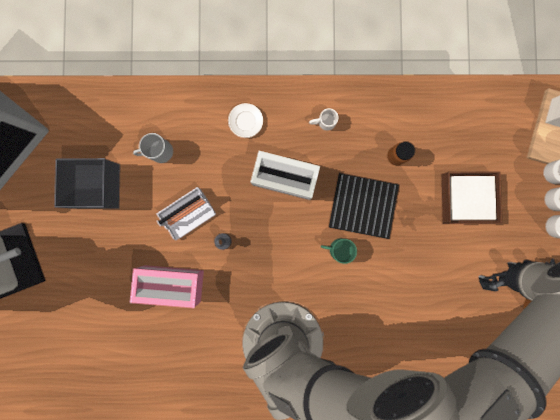

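View pics/side0.png

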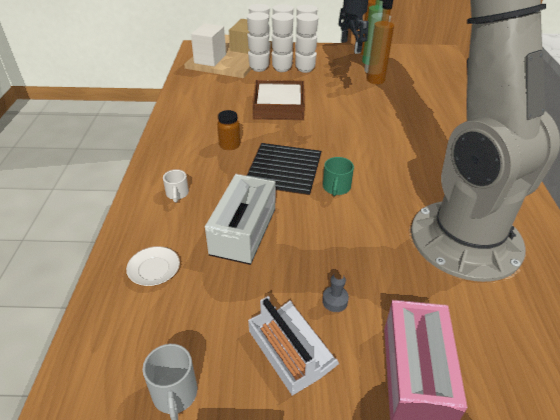

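The top view shows the white dispenser at (286,175), the tray with copper straws and black bar at (187,214), and the black ribbed mat at (364,205). The jug is at (153,148), the tamper at (223,241) and the green mug at (343,250). The pink look-alike at (166,288) is not meant. The black box at (87,183) has no ribs and is tall, so it is not the mat.

```bash
python3 - <<'E'
from h import *
s=load('top0'); im=s['img']; hsv=cv2.cvtColor(im,cv2.COLOR_RGB2HSV); P=cloud(s)
def roi(u0,v0,u1,v1):
    m=np.zeros(im.shape[:2],bool); m[v0:v1,u0:u1]=1; return m
def rect(m,name,z=None):
    m=cv2.morphologyEx(m.astype(np.uint8),cv2.MORPH_OPEN,np.ones((2,2)))
    n,l,st,_=cv2.connectedComponentsWithStats(m); m=l==1+st[1:,4].argmax()
    pz=np.median(P[m][:,2]); zz=z if z is not None else pz
    v,u=np.nonzero(m); Q=np.array([onz(s,a,b,zz)[:2] for a,b in zip(u,v)]).astype(np.float32)
    c,wh,a=cv2.minAreaRect(Q*1000); print(name,m.sum(),'z',pz.round(3),'c',np.round(c,1),'wh',np.round(wh,1),'ang',round(a,1),'uv',u.mean().round(),v.mean().round())
Z=P[...,2]
rect(roi(240,140,330,210)&(Z>.085)&(Z<.115),'disp rim',.1)
rect(roi(240,140,330,210)&(Z>.085)&(Z<.115)&(hsv[...,2]<60),'disp slot',.084)
rect(roi(325,165,405,245)&(hsv[...,2]<110)&(Z<.02),'mat',.006)
t=roi(150,180,222,245)
rect(t&(hsv[...,2]<80)&(Z>.07),'bar',.088)
rect(t&(Z>.07),'bar by z',.088)
rect(t&(hsv[...,1]>90)&(hsv[...,0]<15)&(Z>.004)&(Z<.06)&(hsv[...,2]>100),'straws',.01)
rect(t&(Z>.008),'tray',.03)
for nm,r in dict(jug=(130,130,180,170),tamper=(208,228,235,255),mug=(318,230,362,270),cup=(305,100,345,135),jar=(388,135,420,170),saucer=(225,100,268,142)).items():
    m=roi(*r)&(Z>.012); print(nm,P[m].mean(0).round(3),P[m].min(0).round(3),P[m].max(0).round(3))
a=cv2.resize(im[175:250,145:230],None,fx=4.6,fy=4.6,interpolation=cv2.INTER_CUBIC);b=cv2.resize(im[140:215,240:325],None,fx=4.6,fy=4.6,interpolation=cv2.INTER_CUBIC)
cv2.imwrite('pics/c1.png',np.hstack([a,b])[:,:,::-1]); print(a.shape)
E
```

```text
disp rim 1636 z 0.098 c [574.6 -13.4] wh [209.8 111.2] ang 75.3 uv 286.0 175.0Traceback (most recent call last):
  File "<stdin>", line 13, in <module>
  File "<stdin>", line 7, in rect
ValueError: attempt to get argmax of an empty sequence
```

```bash
cat > m.py <<'E'
from h import *
s=load('top0'); im=s['img']; hsv=cv2.cvtColor(im,cv2.COLOR_RGB2HSV); P=cloud(s)
def roi(u0,v0,u1,v1):
    m=np.zeros(im.shape[:2],bool); m[v0:v1,u0:u1]=1; return m
def rect(m,name,z=None):
    m=cv2.morphologyEx(m.astype(np.uint8),cv2.MORPH_CLOSE,np.ones((3,3)))
    n,l,st,_=cv2.connectedComponentsWithStats(m)
    if n<2: print(name,'none'); return
    m=l==1+st[1:,4].argmax()
    pz=np.median(P[m][:,2]); zz=z if z is not None else pz
    v,u=np.nonzero(m); Q=np.array([onz(s,a,b,zz)[:2] for a,b in zip(u,v)]).astype(np.float32)
    c,wh,a=cv2.minAreaRect(Q*1000); print(name,m.sum(),'z',pz.round(3),'c',np.round(c,1),'wh',np.round(wh,1),'ang',round(a,1),'uv',u.mean().round(),v.mean().round())
Z=P[...,2]
rect(roi(240,140,330,210)&(hsv[...,2]<70)&(hsv[...,1]<120),'disp slot',.084)
rect(roi(325,165,405,245)&(hsv[...,1]<90)&(Z<.02),'mat',.006)
t=roi(150,180,222,245)
rect(t&(hsv[...,2]<90)&(Z>.06),'bar',.088)
rect(t&(Z>.07),'bar by z',.088)
rect(t&(hsv[...,1]>90)&(hsv[...,0]<15)&(Z>.004)&(Z<.06)&(hsv[...,2]>100),'straws',.01)
rect(t&(Z>.008),'tray',.03)
for nm,r in dict(jug=(130,130,180,170),tamper=(208,228,235,255),mug=(318,230,362,270),cup=(305,100,345,135),jar=(388,135,420,170),saucer=(225,100,268,142)).items():
    m=roi(*r)&(Z>.012); print(nm,P[m].mean(0).round(3),P[m].min(0).round(3),P[m].max(0).round(3))
a=cv2.resize(im[175:250,145:230],None,fx=4.6,fy=4.6,interpolation=cv2.INTER_CUBIC);b=cv2.resize(im[140:215,240:325],None,fx=4.6,fy=4.6,interpolation=cv2.INTER_CUBIC)
cv2.imwrite('pics/c1.png',np.hstack([a,b])[:,:,::-1]); print(a.shape)
E
python3 m.py
```

```text
disp slot 289 z 0.006 c [578.   -8.5] wh [176.   19.7] ang 75.7 uv 284.0 175.0
mat 3359 z 0.006 c [ 476.2 -288.8] wh [217.3 196.1] ang 78.8 uv 364.0 206.0
bar 163 z 0.088 c [462.2 343.1] wh [ 13.9 157.7] ang 34.1 uv 179.0 210.0
bar by z 223 z 0.088 c [463.  340.3] wh [ 21.3 170.9] ang 32.8 uv 180.0 209.0
straws 253 z 0.011 c [457.8 341.5] wh [ 21.7 147.9] ang 33.7 uv 185.0 211.0
tray 1422 z 0.014 c [447.2 339. ] wh [117.2 186.1] ang 34.0 uv 186.0 214.0
jug [0.671 0.431 0.084] [ 0.413 -0.001  0.012] [0.717 0.506 1.365]
tamper [0.356 0.203 0.053] [ 0.326 -0.001  0.012] [0.413 0.235 1.365]
mug [ 0.325 -0.198  0.089] [ 0.28  -0.247  0.012] [ 4.130e-01 -1.000e-03  1.365e+00]
cup [ 0.766 -0.147  0.09 ] [ 0.413 -0.194  0.012] [ 8.130e-01 -1.000e-03  1.365e+00]
jar [ 0.648 -0.397  0.1  ] [ 0.413 -0.44   0.013] [ 6.880e-01 -1.000e-03  1.365e+00]
saucer [0.773 0.126 0.059] [ 0.413 -0.001  0.012] [0.843 0.189 1.365]
(345, 391, 3)
```

View pics/c1.png

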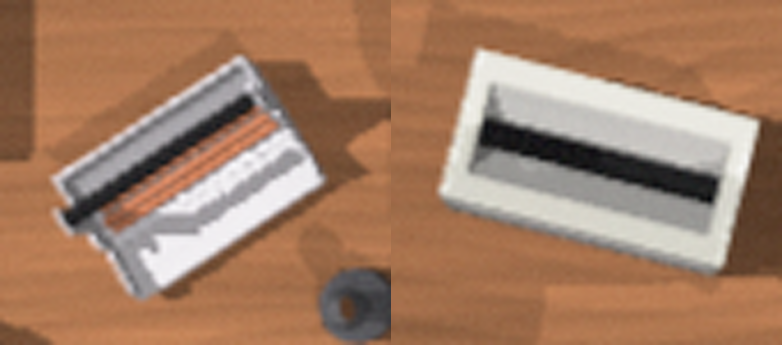

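The left crop shows the tray: black bar toward the back wall at upper left, four copper straws beside it, and the white ramp and lip at lower right. Its yaw is about 34°. The right crop is the white dispenser with its dark slot, yaw about -14.7°. The measured sizes match the given ones (210×111 rim, mat 217×196, bar at z 0.088).

Next is a transit arc from the start to above the tray.

```bash
python3 - <<'E'
import numpy as np
a0,r0=np.arctan2(-.618,.271),np.hypot(.271,.618); a1,r1=np.arctan2(.340,.463),np.hypot(.463,.340)
t=np.linspace(0,1,25); a=a0+(a1-a0)*t; r=r0+(r1-r0)*t
p=np.c_[r*np.cos(a),r*np.sin(a)]*100; p=p.round(1); d=np.diff(p,axis=0).round(1); print(d.tolist())
E
```

```text
[[4.3, 2.6], [4.1, 2.8], [3.9, 3.2], [3.6, 3.4], [3.3, 3.6], [3.0, 3.9], [2.7, 4.0], [2.3, 4.2], [2.0, 4.3], [1.7, 4.5], [1.3, 4.5], [1.0, 4.6], [0.7, 4.6], [0.2, 4.7], [0.0, 4.6], [-0.5, 4.5], [-0.7, 4.5], [-1.1, 4.4], [-1.4, 4.2], [-1.7, 4.1], [-2.0, 4.0], [-2.2, 3.7], [-2.5, 3.6], [-2.8, 3.3]]
```

```bash
python3 -m creep '[[4.3,2.6,0.5,0,0,4.2],[4.1,2.8,0.5,0,0,4.2],[3.9,3.2,0.5,0,0,4.2],[3.6,3.4,0.5,0,0,4.2],[3.3,3.6,0.5,0,0,4.2],[3.0,3.9,0.5,0,0,4.2],[2.7,4.0,0,0,0,4.2],[2.3,4.2,0,0,0,4.2]]' 0
```

```text
clock: 1.1
ee_pos: [0.5435, -0.3398, 0.261]
eef_rot: [-2.755, -1.508, 0.0]
contact_force: [0.3, -0.1, -0.0]
gripper_width: 0.0858
gripper_force: 0.0
```

```bash
python3 -m creep '[[2.0,4.3,0,0,0,4.2],[1.7,4.5,0,0,0,4.2],[1.3,4.5,0,0,0,4.2],[1.0,4.6,0,0,0,4.2],[0.7,4.6,0,0,0,4.2],[0.2,4.7,0,0,0,4.2],[0,4.6,0,0,0,4.2],[-0.5,4.5,0,0,0,4.2]]'
python3 -m creep '[[-0.7,4.5,0,0,0,4.2],[-1.1,4.4,0,0,0,4.2],[-1.4,4.2,0,0,0,4.2],[-1.7,4.1,0,0,0,4.2],[-2.0,4.0,0,0,0,4.2],[-2.2,3.7,0,0,0,4.2],[-2.5,3.6,0,0,0,4.2],[-2.8,3.3,0,0,0,4]]'
python3 - <<'E'
from h import *
s=save('wrist','w1'); print(s['mtx'],s['world_from_camera'].round(3)); print(np.round(env.observe()['q'],2))
E
```

```text
clock: 2.1
ee_pos: [0.6065, 0.0233, 0.261]
eef_rot: [-2.202, -2.24, 0.0]
contact_force: [0.8, 0.7, -0.5]
gripper_width: 0.0852
gripper_force: 0.0
clock: 3.1
ee_pos: [0.4617, 0.3408, 0.261]
eef_rot: [-1.465, -2.778, 0.001]
contact_force: [0.6, 0.4, 0.7]
gripper_width: 0.0854
gripper_force: 0.0
[[325.1922621    0.         287.05555176]
 [  0.         325.1922621  209.16693308]
 [  0.           0.           1.        ]] [[ 0.825  0.544  0.153  0.422]
 [ 0.565 -0.794 -0.226  0.399]
 [-0.002  0.273 -0.962  0.404]
 [ 0.     0.     0.     1.   ]]
[-0.2   0.3  -0.68  1.77  0.21  1.14 -0.33]
```

View pics/w1.png

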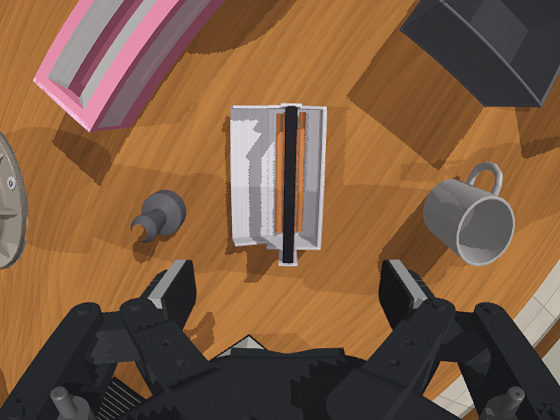

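The wrist view shows the tray between the open fingers. The black bar runs from about (292,106) to (289,264), with straws visible on both sides and the lip side at left. The tamper at (165,212) and jug at (470,220) are clear of the fingers.

```bash
cat >> h.py <<'E'
def wz(s,u,v,z):
    K=s['mtx']; x,y=(u-K[0,2])/K[0,0],(v-K[1,2])/K[1,1]; r=np.hypot(x,y)+1e-9
    d=s['world_from_camera'][:3,:3]@np.array([x/r*np.sin(r),y/r*np.sin(r),np.cos(r)]); o=s['world_from_camera'][:3,3]
    return o+d*(z-o[2])/d[2]
E
python3 - <<'E'
from h import *
s=load('w1'); im=s['img']; g=im.max(2); m=np.zeros(g.shape,np.uint8); m[100:270,275:305]=(g[100:270,275:305]<50)
n,l,st,_=cv2.connectedComponentsWithStats(m); m=l==1+st[1:,4].argmax(); v,u=np.nonzero(m)
Q=np.array([wz(s,a,b,.088)[:2] for a,b in zip(u,v)]).astype(np.float32)*1000
c,wh,a=cv2.minAreaRect(Q); print('bar',m.sum(),v.min(),v.max(),np.round(c,1),np.round(wh,1),a)
for p in [(232,107),(326,107),(233,246),(320,249)]: print(p,wz(s,*p,.016 if p[0]<250 else .042).round(3))
E
```

```text
bar 1649 107 262 [462.  343.5] [ 10.8 160.5] 33.28303527832031
(232, 107) [0.359 0.375 0.016]
(326, 107) [0.449 0.435 0.042]
(233, 246) [0.454 0.227 0.016]
(320, 249) [0.541 0.295 0.042]
```

```bash
python3 -m creep '[[0.1,0.1,-4,0,0,-1],[0,0,-4,0,0,0],[0,0,-4,0,0,0],[0,0,-4,0,0,0],[0,0,-2.9,0,0,0],[0,0,-1,0,0,0],[0,0,0,0,0,0]]' 0 && python3 -m creep '[[0,0,0,0,0,0],[0,0,0,0,0,0],[0,0,0,0,0,0],[0,0,0,0,0,0],[0,0,0,0,0,0],[0,0,0,0,0,0],[0,0,0,0,0,0],[0,0,0,0,0,0]]' 1 60; python3 - <<'E'
from h import *
save('wrist','w2')
E
```

```text
clock: 4.03
ee_pos: [0.4637, 0.3407, 0.0623]
eef_rot: [-1.493, -2.764, 0.001]
contact_force: [-0.6, 1.2, -0.3]
gripper_width: 0.0853
gripper_force: 0.0
clock: 5.03
ee_pos: [0.4641, 0.3409, 0.0627]
eef_rot: [1.493, 2.764, 0.001]
contact_force: [0.4, -1.2, 6.2]
gripper_width: 0.0106
gripper_force: 59.4
```

View pics/w2.png

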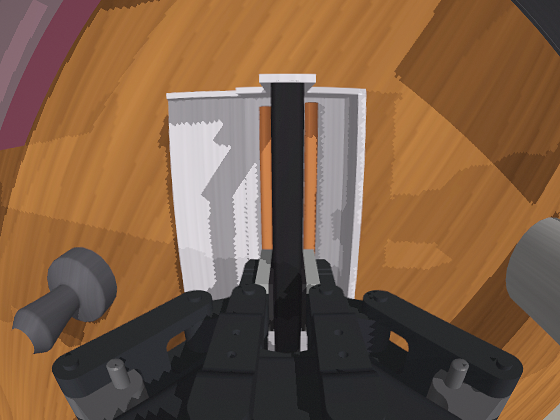

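The fingers closed at the middle of the bar (width 10.6 mm, 59 N), and the straws are on the floor on both sides of it. Lifting gently now.

```bash
python3 -m creep '[[0,0,0.5,0,0,0],[0,0,1.5,0,0,0],[0,0,3,0,0,0],[0,0,3,0,0,0],[0,0,3,0,0,0],[0,0,2,0,0,0],[0,0,1,0,0,0],[0,0,0,0,0,0]]' && python3 -m creep '[[0.3,-0.5,0,0,0,-1],[0.8,-1.3,0,0,0,-2],[1.3,-2.2,0,0,0,-3],[1.5,-2.7,0,0,0,-3.3],[1.5,-2.7,0,0,0,-3.3],[1.5,-2.7,0,0,0,-3.3],[1.5,-2.7,0,0,0,-3.3],[1.5,-2.7,0,0,0,-3.3]]' && python3 -m creep '[[1.5,-2.7,0,0,0,-3.3],[1.5,-2.7,0,0,0,-3.3],[1.5,-2.7,0,0,0,-3.3],[1.5,-2.7,0,0,0,-3.3],[1.5,-2.7,0,0,0,-3.3],[1.5,-2.7,0,0,0,-3.3],[1.5,-2.5,0,0,0,-3.3],[1.3,-2.2,0,0,0,-2]]'
```

```text
clock: 6.08
ee_pos: [0.4638, 0.3407, 0.2025]
eef_rot: [1.493, 2.764, 0.0]
contact_force: [-0.1, 0.7, -3.8]
gripper_width: 0.011
gripper_force: 58.7
clock: 7.08
ee_pos: [0.5638, 0.1638, 0.2023]
eef_rot: [-2.009, -2.416, -0.0]
contact_force: [-0.0, 0.3, -3.9]
gripper_width: 0.011
gripper_force: 58.7
clock: 8.07
ee_pos: [0.6817, -0.045, 0.2022]
eef_rot: [-2.484, -1.923, 0.0]
contact_force: [-0.5, -0.1, -4.6]
gripper_width: 0.0108
gripper_force: 58.7
```

```bash
python3 -m creep '[[0,0,0,0,0,0],[0,0,0,0,0,0]]' >/dev/null; python3 - <<'E'
from h import *
a=save('wrist','w3');b=save('side','s3');save('top','t3')
c=np.hstack([cv2.resize(a['img'],(400,300)),cv2.resize(b['img'][60:360,80:480],(400,300))]); cv2.imwrite('pics/v3.png',c[:,:,::-1])
E
```

```text
(no output)
```

View pics/v3.png

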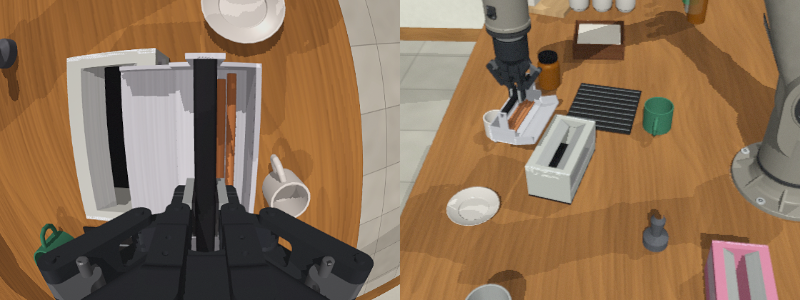

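Left (wrist, half size): the tray is level at the dispenser, with its lip at about u=122 beside the dark slot at (117,130) and the straws at (222,130) by the back wall. Right (side view): the tray is on the far side of the dispenser with its lip toward it. I'll cross-check the dispenser's centre from the side view and the lip from the wrist view.

```bash
python3 - <<'E'
from h import *
s=load('side0');P=cloud(s);hs=cv2.cvtColor(s['img'],cv2.COLOR_RGB2HSV)
m=(P[...,2]>.09)&(P[...,2]<.11); m[:170]=0;m[265:]=0;m[:,:200]=0;m[:,285:]=0
v,u=np.nonzero(m);Q=np.array([onz(s,a,b,.1)[:2] for a,b in zip(u,v)]).astype(np.float32)*1000
print('side rim',cv2.minAreaRect(Q))
m=hs[...,2]<60; m[:190]=0;m[240:]=0;m[:,:220]=0;m[:,262:]=0
n,l,st,_=cv2.connectedComponentsWithStats(m.astype(np.uint8)); m=l==1+st[1:,4].argmax()
v,u=np.nonzero(m);Q=np.array([onz(s,a,b,.084)[:2] for a,b in zip(u,v)]).astype(np.float32)*1000
print('side slot',cv2.minAreaRect(Q))
# rim edges in wrist: white vs wood
w=load('w3');hw=cv2.cvtColor(w['img'],cv2.COLOR_RGB2HSV)
def prow(v,u0,u1): print(v,[(int(a),int(b)) for a,b in zip(hw[v,u0:u1:3,1],hw[v,u0:u1:3,2])])
white=(hw[...,1]<50)&(hw[...,2]>110)
for u in (105,115,125): 
    c=np.nonzero(white[60:330,u])[0]+60; print('col',u,c.min(),c.max(),wz(w,u,c.min(),.1).round(3),wz(w,u,c.max(),.1).round(3))
for v in (130,180,230):
    c=np.nonzero(white[v,60:200])[0]+60; d=np.nonzero(hw[v,140:185,2]<60)[0]+140
    print('row',v,'rim left',c.min(),wz(w,c.min(),v,.1).round(3),'slot L',d.min(),wz(w,d.min(),v,.084).round(3),'lip',d.max(),wz(w,d.max(),v,.137).round(3))
lipc=[wz(w,u,v,.137).round(3) for u,v in ((168,97),(174,283))];print(lipc)
print(np.round(env.observe()['ee_pos'],4))
E
```

```text
side rim ((577.9262084960938, -4.567985534667969), (220.93675231933594, 113.95756530761719), 75.41172790527344)
side slot ((584.8929443359375, 16.2620849609375), (87.31227111816406, 17.843454360961914), 75.78124237060547)
col 105 79 230 [0.562 0.103 0.1  ] [ 0.517 -0.021  0.1  ]
col 115 77 281 [0.572 0.101 0.1  ] [ 0.504 -0.071  0.1  ]
col 125 76 305 [0.581 0.098 0.1  ] [ 0.502 -0.098  0.1  ]
row 130 rim left 95 [0.54  0.065 0.1  ] slot L 148 [0.582 0.05  0.084] lip 168 [0.62  0.04  0.137]
row 180 rim left 99 [0.529 0.023 0.1  ] slot L 151 [0.571 0.008 0.084] lip 172 [0.612 0.007 0.137]
row 230 rim left 105 [ 0.517 -0.021  0.1  ] slot L 156 [ 0.559 -0.036  0.084] lip 176 [ 0.603 -0.028  0.137]
[array([0.626, 0.062, 0.137]), array([ 0.585, -0.067,  0.137])]
[ 0.6807 -0.0424  0.2024]
```

```bash
python3 - <<'E'
from h import *
w=load('w3'); X=np.array([.968,-.2504]);Y=np.array([.2504,.968])
for p,z in [((168,91),.156),((168,96),.156),((364,91),.182),((270,76),.228),((310,76),.228)]:
    q=wz(w,*p,z)[:2]; print(p,q.round(3),'x',(q@X).round(4),'y',(q@Y).round(4))
c=w['img'][60:160,140:390]; cv2.imwrite('pics/c4.png',cv2.resize(c,None,fx=3,fy=3)[:,:,::-1])
E
```

```text
(168, 91) [0.633 0.062] x 0.5975 y 0.2184
(168, 96) [0.632 0.059] x 0.5975 y 0.2154
(364, 91) [0.739 0.031] x 0.7073 y 0.2145
(270, 76) [0.696 0.042] x 0.6628 y 0.2148
(310, 76) [0.709 0.038] x 0.6769 y 0.2149
```

View pics/c4.png

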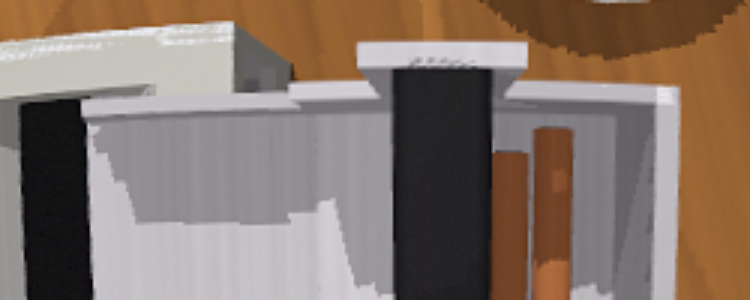

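The crop puts the tray's +y outer edge at about y'=0.216, so the tray centre is y'≈0.132. The dispenser centre is at x'=0.561, y'=0.1355. I'll shift 3.5 mm along y, bring the lip to +18 mm and 13 mm above the rim, and tilt to 15°.

```bash
python3 -m creep '[[-0.53,0.2,-0.45,-0.63,-2.42,0],[-0.53,0.2,-0.45,-0.63,-2.42,0],[-0.53,0.2,-0.45,-0.63,-2.42,0],[-0.53,0.2,-0.45,-0.63,-2.42,0],[-0.53,0.2,-0.45,-0.63,-2.42,0],[-0.53,0.2,-0.45,-0.63,-2.42,0],[0,0,0,0,0,0],[0,0,0,0,0,0]]'
python3 - <<'E'
from h import *
from scipy.spatial.transform import Rotation as R
o=env.observe();z=R.from_rotvec(o['eef_rot']).as_matrix()[:,2];p=o['ee_pos']
print('tilt',np.degrees(np.arctan2(z@[.968,-.2504,0],-z[2])),'x',p@[.968,-.2504,0],'y',p@[.2504,.968,0],p[2])
E
```

```text
clock: 9.48
ee_pos: [0.6494, -0.0311, 0.1758]
eef_rot: [2.31, 1.794, 0.235]
contact_force: [0.1, 0.2, -3.5]
gripper_width: 0.0108
gripper_force: 58.9
tilt 14.989080737061325 x 0.6364388632021152 y 0.13253904559188387 0.1758368843219699
```

```bash
python3 -m creep '[[-0.11,0.03,0.09,-0.25,-0.97,0],[-0.11,0.03,0.09,-0.25,-0.97,0],[-0.11,0.03,0.09,-0.25,-0.97,0],[-0.11,0.03,0.09,-0.25,-0.97,0],[-0.11,0.03,0.09,-0.25,-0.97,0],[-0.11,0.03,0.09,-0.25,-0.97,0],[-0.11,0.03,0.09,-0.25,-0.97,0],[-0.11,0.03,0.09,-0.25,-0.97,0]]' && python3 -m creep '[[-0.11,0.03,0.08,-0.25,-0.97,0],[-0.11,0.03,0.08,-0.25,-0.97,0],[-0.11,0.03,0.08,-0.25,-0.97,0],[0,0,0,0,0,0],[0,0,0,0,0,0],[0,0,0,0,0,0],[0,0,0,0,0,0],[0,0,0,0,0,0]]'; python3 - <<'E'
from h import *
a=save('wrist','w5');b=save('side','s5')
c=np.hstack([cv2.resize(a['img'],(400,300)),cv2.resize(b['img'][130:280,150:350],(400,300))]); cv2.imwrite('pics/v5.png',c[:,:,::-1])
E
```

```text
clock: 10.48
ee_pos: [0.6401, -0.0288, 0.1826]
eef_rot: [2.213, 1.718, 0.349]
contact_force: [0.0, 0.3, -3.6]
gripper_width: 0.0108
gripper_force: 58.9
clock: 11.48
ee_pos: [0.637, -0.028, 0.1849]
eef_rot: [2.177, 1.69, 0.389]
contact_force: [-0.4, -0.1, -3.1]
gripper_width: 0.011
gripper_force: 59.1
```

View pics/v5.png

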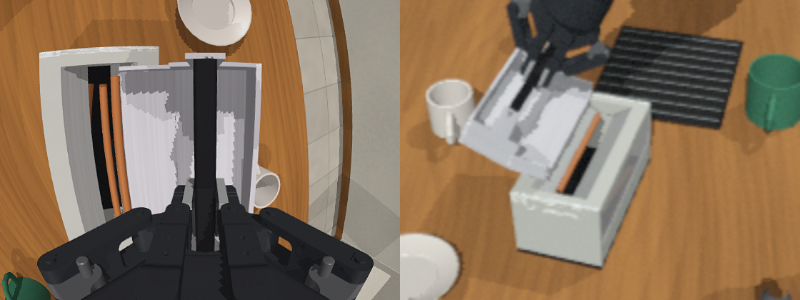

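The tray looks empty. In the wrist half two straws show at (97,140) and (115,140); the side half shows one straw at the slot near (585,150). I need their heights, to see whether any are stuck in the chute.

```bash
cat > st.py <<'E'
from h import *
import sys
X=np.array([.968,-.2504,0]);Y=np.array([.2504,.968,0])
def fish(s):
    D=s['depth'];v,u=np.mgrid[:D.shape[0],:D.shape[1]];K=s['mtx'];T=s['world_from_camera']
    x=(u-K[0,2])/K[0,0];y=(v-K[1,2])/K[1,1];r=np.hypot(x,y)+1e-9
    t=np.tan(np.minimum(r,1.5)); return (np.stack([x/r*t*D,y/r*t*D,D],-1))@T[:3,:3].T+T[:3,3]
for f,fn in ((sys.argv[1],fish),(sys.argv[2],cloud)):
    s=load(f);h=cv2.cvtColor(s['img'],cv2.COLOR_RGB2HSV);P=fn(s)
    x=P@X-.561;y=P@Y-.1355
    m=(h[...,0]<14)&(h[...,1]>100)&(abs(x)<.06)&(abs(y)<.1)&(P[...,2]>.0)&(s['depth']>0)
    print(f,m.sum())
    for a in np.arange(-.08,.081,.02):
        k=m&(abs(y-a)<.004)
        if k.sum():
            i=np.argsort(x[k]); q=np.c_[x[k][i],P[...,2][k][i]]*1000; print(round(a,2),q[::max(1,len(q)//7)].round().astype(int).tolist())
E
python3 st.py w5 s5
```

```text
w5 4721
-0.08 [[0, 7], [10, 6], [10, 7], [11, 6], [11, 6], [11, 8]]
-0.06 [[0, 6], [1, 80], [2, 80], [3, 79], [5, 80], [6, 80], [7, 79], [11, 6]]
-0.04 [[0, 6], [2, 80], [5, 79], [7, 78], [11, 118], [13, 118], [15, 118]]
-0.02 [[0, 6], [3, 79], [6, 79], [10, 117], [11, 118], [13, 118], [15, 117], [17, 116]]
0.0 [[-35, 243], [2, 80], [5, 79], [8, 76], [11, 116], [13, 118], [15, 6], [20, 90]]
0.02 [[-14, 11], [2, 80], [5, 79], [9, 115], [11, 117], [13, 118], [15, 119], [17, 117]]
0.04 [[-14, 12], [1, 79], [4, 79], [7, 80], [11, 116], [13, 118], [15, 117], [17, 117]]
0.06 [[-14, 14], [-9, 12], [3, 80], [6, 78], [10, 116], [12, 117], [15, 118], [19, 90]]
0.08 [[10, 117], [11, 118], [12, 118], [13, 119], [14, 119], [15, 6], [16, 117]]
s5 144
-0.08 [[-54, 0], [37, 5], [38, 6], [40, 0]]
-0.06 [[4, 89], [4, 92], [5, 94], [6, 93], [7, 95], [36, 7]]
-0.04 [[4, 90], [4, 93], [5, 90], [5, 92], [6, 92], [7, 93], [8, 94], [37, 7]]
-0.02 [[3, 93], [4, 94], [5, 87], [5, 91], [8, 92], [9, 92], [35, 7]]
0.0 [[-43, 320], [-35, 302], [-31, 295], [-29, 289], [5, 89], [5, 91], [6, 92], [6, 94], [7, 95]]
0.02 [[-58, 337], [-56, 338], [-54, 2], [4, 91], [4, 93], [5, 88], [7, 92], [7, 95], [42, 272]]
0.04 [[2, 97], [4, 90], [6, 93], [7, 93]]
0.06 [[4, 90], [4, 92], [4, 95], [4, 96], [5, 94], [7, 93], [7, 96], [9, 91]]
```

The two pictures are 0.05 s apart and the straws were still falling. I'll let them settle and measure again.

```bash
python3 -m creep '[[0,0,0,0,0,0],[0,0,0,0,0,0],[0,0,0,0,0,0],[0,0,0,0,0,0],[0,0,0,0,0,0],[0,0,0,0,0,0]]' | grep -i force; python3 - <<'E'
from h import *
save('wrist','w6');save('side','s6')
E
python3 st.py w6 s6
```

```text
contact_force: [0.3, -0.2, -2.8]
gripper_force: 59.1
w6 718
-0.08 [[-14, 13], [-14, 7], [-13, 14], [-13, 14], [-13, 6], [-12, 12], [-12, 12], [-11, 9]]
-0.06 [[-14, 14], [-14, 15], [-13, 14], [-13, 14], [-12, 13], [-12, 12], [-11, 5], [-11, 11]]
-0.04 [[-14, 15], [-14, 14], [-13, 15], [-13, 15], [-12, 13], [-12, 14], [-11, 13], [-11, 6]]
-0.02 [[-14, 15], [-13, 16], [-13, 15], [-12, 15], [-12, 14], [-11, 13], [-11, 13], [-11, 12], [-10, 11]]
0.0 [[-35, 243], [-14, 13], [-13, 14], [-13, 14], [-12, 15], [-11, 16], [-11, 13], [-11, 6]]
0.02 [[-14, 15], [-13, 15], [-13, 14], [-12, 14], [-11, 14], [-11, 13], [-11, 12]]
0.04 [[-14, 15], [-13, 14], [-13, 13], [-12, 16], [-12, 13], [-11, 13], [-11, 12], [-10, 11]]
0.06 [[-14, 15], [-13, 15], [-12, 14], [-12, 14], [-11, 13], [-11, 14], [-10, 14], [-10, 12]]
s6 27
0.0 [[-41, 315], [-28, 288]]
0.02 [[-58, 337], [-56, 338]]
0.04 [[-54, 1]]
```

All straws have left the tray and lie low inside, with tops around z 15 mm and nothing left in the chute. Next I level and raise the tray, then go to the mat.

```bash
python3 -m creep '[[0,0,0.6,0.81,3.15,0],[0,0,0.6,0.81,3.15,0],[0,0,0.6,0.81,3.15,0],[0,0,0.6,0.81,3.15,0],[0,0,0.6,0.81,3.15,0],[0,0,0.6,0.81,3.15,0],[0,0,0.6,0.81,3.15,0],[0,0,0.6,0.81,3.15,0]]' && python3 -m creep '[[-0.5,-0.9,0,0,0,0.4],[-1.3,-2.3,0,0,0,0.4],[-2.1,-3.7,0,0,0,0.4],[-2.5,-4.4,0,0,0,0.4],[-2.5,-4.4,0,0,0,0.4],[-2.5,-4.4,0,0,0,0.4],[-2.1,-3.7,0,0,0,0.4],[-1.3,-2.3,0,0,0,0.4]]'  && python3 -m creep '[[0,0,0,0,0,0]]'; python3 - <<'E'
from h import *
from scipy.spatial.transform import Rotation as R
o=env.observe();M=R.from_rotvec(o['eef_rot']).as_matrix();print('z',M[:,2].round(4),'yaw',np.degrees(np.arctan2(M[1,1],M[0,1])))
save('side','s7');save('top','t7');w=save('wrist','w7')
s=load('t7'); hs=cv2.cvtColor(s['img'],cv2.COLOR_RGB2HSV); 
a=cv2.resize(s['img'][140:270,240:413],(400,300));b=cv2.resize(load('s7')['img'][130:280,150:350],(400,300))
cv2.imwrite('pics/v7.png',np.hstack([a,b])[:,:,::-1])
E
```

```text
clock: 13.42
ee_pos: [0.6369, -0.0281, 0.2331]
eef_rot: [-2.481, -1.926, 0.002]
contact_force: [-0.5, -0.6, -1.9]
gripper_width: 0.0108
gripper_force: 59.0
clock: 14.42
ee_pos: [0.4866, -0.2914, 0.2327]
eef_rot: [2.427, 1.991, -0.002]
contact_force: [0.4, 0.3, -1.9]
gripper_width: 0.011
gripper_force: 59.0
clock: 14.55
ee_pos: [0.4867, -0.2914, 0.2327]
eef_rot: [2.429, 1.99, -0.002]
contact_force: [0.3, 0.8, -3.4]
gripper_width: 0.0111
gripper_force: 59.0
z [ 0.     -0.0025 -1.    ] yaw -11.357291370913524
```

View pics/v7.png

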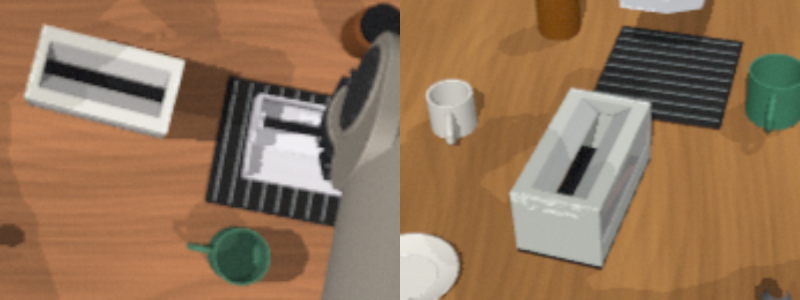

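The top half shows the empty tray over the mat at about (290,140), with the slot clear. The side half shows the chute clear and the bystanders in place. Lowering.

```bash
python3 -m creep '[[-0.1,-0.2,-2,0,0,0],[0,0,-3.5,0,0,0],[0,0,-3.5,0,0,0],[0,0,-3.5,0,0,0],[0,0,-2,0,0,0],[0,0,-1.0,0,0,0],[0,0,-0.4,0,0,0],[0,0,0,0,0,0]]' && python3 -m creep '[[0,0,-0.1,0,0,0],[0,0,-0.1,0,0,0],[0,0,-0.1,0,0,0],[0,0,-0.1,0,0,0],[0,0,0,0,0,0],[0,0,0,0,0,0]]'
```

```text
clock: 15.7
ee_pos: [0.4883, -0.2909, 0.0744]
eef_rot: [2.425, 1.995, -0.001]
contact_force: [-0.0, -0.4, -2.7]
gripper_width: 0.0107
gripper_force: 59.0
clock: 16.45
ee_pos: [0.4878, -0.291, 0.0699]
eef_rot: [2.426, 1.995, -0.001]
contact_force: [0.6, -0.1, -3.5]
gripper_width: 0.011
gripper_force: 59.0
```

```bash
python3 -m creep '[[0,0,-0.06,0,0,0],[0,0,-0.06,0,0,0],[0,0,0,0,0,0]]'; python3 -m creep '[[0,0,-0.05,0,0,0],[0,0,-0.05,0,0,0],[0,0,0,0,0,0]]'
```

```text
clock: 16.82
ee_pos: [0.488, -0.291, 0.0688]
eef_rot: [2.426, 1.995, -0.001]
contact_force: [0.8, -0.7, -0.2]
gripper_width: 0.0111
gripper_force: 59.3
clock: 17.2
ee_pos: [0.4883, -0.2912, 0.0686]
eef_rot: [2.425, 1.994, -0.001]
contact_force: [-2.6, 0.9, 14.2]
gripper_width: 0.0105
gripper_force: 61.4
```

The tray is on the mat (force flipped to +14 N). I'll ease off, open, and go straight up.

```bash
python3 -m creep '[[0,0,0.08,0,0,0],[0,0,0,0,0,0]]' - 20 && python3 -m creep '[[0,0,0,0,0,0],[0,0,0,0,0,0],[0,0,0,0,0,0],[0,0,0,0,0,0],[0,0,0,0,0,0],[0,0,0,0,0,0],[0,0,0,0,0,0]]' 0 && python3 -m creep '[[0,0,0.5,0,0,0],[0,0,2,0,0,0],[0,0,4,0,0,0],[0,0,4,0,0,0],[0,0,4,0,0,0],[0,0,4,0,0,0],[0,0,0,0,0,0],[0,0,0,0,0,0]]'; python3 - <<'E'
from h import *
s=save('side','s8');t=save('top','t8')
P=cloud(s);m=(P[...,2]>.07)&(P[...,2]<.11)&(P[...,1]<-.2)&(P[...,1]>-.39)&(abs(P[...,0]-.48)<.1)
print('bar',m.sum(),P[m].mean(0).round(3),P[m][:,2].max(),np.ptp(P[m],axis=0).round(3))
w=save('wrist','w8')
cv2.imwrite('pics/v8.png',np.hstack([cv2.resize(s['img'],(400,300)),cv2.resize(w['img'],(400,300))])[:,:,::-1])
E
python3 st.py w8 s8 | head -3
```

```text
clock: 17.45
ee_pos: [0.4881, -0.2911, 0.0687]
eef_rot: [2.426, 1.995, -0.001]
contact_force: [0.5, -0.2, 3.6]
gripper_width: 0.0108
gripper_force: 59.9
clock: 18.32
ee_pos: [0.4878, -0.291, 0.0685]
eef_rot: [2.426, 1.995, -0.001]
contact_force: [0.2, 1.0, -0.2]
gripper_width: 0.0855
gripper_force: 0.0
clock: 19.32
ee_pos: [0.4876, -0.2909, 0.2533]
eef_rot: [2.426, 1.995, -0.001]
contact_force: [0.1, -0.3, -0.9]
gripper_width: 0.0853
gripper_force: 0.0
bar 235 [ 0.491 -0.276  0.09 ] 0.09860236862310356 [0.05  0.175 0.029]
w8 1
s8 6
0.04 [[-54, 2]]
```

View pics/v8.png

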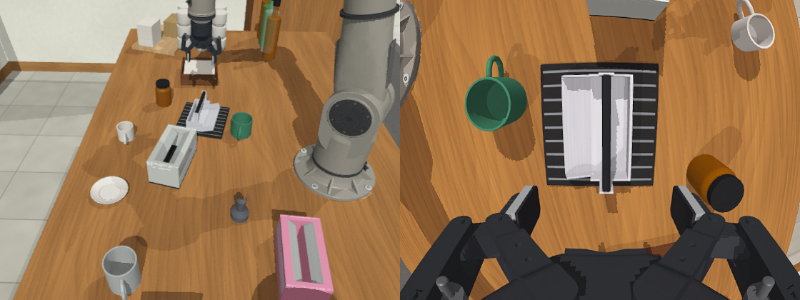

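The tray stands upright in the middle of the mat, empty and released, and no straws lie outside the dispenser. Handing in.

```bash
python3 -c "
from rig import env; print(env.sign_off())"
```

```text
the job is handed in; nothing more can be done
None
```

The job is handed in, with no verdict shown. The four straws were tipped into the dispenser (tray empty, chute clear, none seen outside, though I could not count all four inside), and the tray stands empty, upright and released in the middle of the mat, with the bystanders untouched.

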